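# Pin the drawbar and hold the stove's air gate half open

### The arm

A 6-joint arm with a two-finger parallel gripper is mounted at the origin on the work surface. World frame = base frame: x ahead of the robot, y to its left, z up, the work surface at z = 0. Lengths are in m, angles in degrees, forces in N, time in s.
With the tool pointing down it reaches from about 0.4 to 0.825 m from the base axis. Payload 7 kg.
Tool frame: the origin (TCP) lies on the centre line of the jaws, within the pads' length; the fingertips stand 19 mm ahead of it and the grasp point (between the pads) is the TCP; z points along the fingers, y is the line along which they close (so a half turn about z gives the same grasp; the last joint's range is limited). The gripper opens to 88 mm and grips with 3 to 60 N. Pads are 19 mm wide; open, the fingers measure 130 mm over their backs; the gripper's body (78 mm by 193 mm) begins 47 mm behind the grasp point.
Start: joints at [87.382, 20.546, 0.682, 0, -70.136, -16.507], TCP at [0.221, 0.638, 0.246] pointing down, gripper open.
Joint ranges: [-176.03, 176.03], [-82.01, 121.73], [-58.28, 71.71], [-173.87, 95.51], [-174.79, -0.11], [-173.66, 173.66]. Speed limits (degrees/s): [136.94, 136.94, 172.46, 180, 180, 180].

### API

Orientations are given as [roll, pitch, yaw] about the fixed x, y, z axes, in that order (R = Rz(yaw) Ry(pitch) Rx(roll)).
In Python, from plant import get_state, capture, close_job gives the robot as it stands.
- The arm moves only by the tool apply_moves, never from a script. Its argument "targets" is a list of rows, each a list of 7 numbers: the opening, from 0 (shut) to 1 (fully open), then the shift along the tool's x, y, z normalised to -1 to 1, where 1 is 1000 mm, then the turn, a rotation vector about the tool's x, y, z normalised to -1 to 1, where 1 is 90 degrees. In form: [[claw, tx, ty, tz, ax, ay, az], ...]. A call has 1 to 20 rows; each row shifts and turns the commanded pose from where the row before left it, along the tool's axes as they then stand; what a row does not reach is not made up. A row lasts 1/12 s, in which the tool goes at most 41.7 mm and 7.16 degrees, less where a joint would pass 70% of its speed; a pose out of reach is approached as far as the arm can. A call with a number of a shift or a turn outside -1 to 1 is refused whole. A call with a gripper value outside its range is refused whole. The fingers move at their own pace and stop on an object; "newtons" is the grip in N (left out, the last holds). Time passes only in rows, so rows that do not move let the fingers close. It gives the time, the measured TCP pose, the force, the opening and the grip force at its end, in the units of the state.
- get_state(): the state, without advancing time (a new reading comes with each control period).
- capture(name): name is "scene" or "side" or "wrist"; returns a dict with "frame" (384x512x3 uint8, red, green, blue), "range_z" (384x512 float32, m along the optical axis (not along the pixel's ray), 0 where there is no reading), "camera_matrix" (3x3 intrinsics, pixels), "T" (4x4, takes a point from camera to world coordinates). Camera axes: x right, y down, z forward; pixel columns grow to the right and rows downward; lengths in m; the calibration is good to about 2 mm. The wrist camera is an equidistant fisheye: a pixel r from the principal point sees the ray r / f radians off the axis. A picture is of the moment at which its call begins.
- close_job(): hands the job in; it is judged then, once.
The state is a dict: "time_s": time; "joints": joint angles; "qd": joint speeds; "joint_torque": joint torques, N m; "tcp_pos": TCP position; "eef_rot": TCP orientation; "contact_force": force on the tool from outside, world axes, zero at the start; "moment": the same for the moment, N m; "gripper_width": finger opening in m; "gripper_force": force on a finger pad.
Only numpy, scipy, OpenCV 4.12 (cv2) and the standard library are available. Lean on these libraries where they do the work, as an engineer would, in place of code of your own. Each camera call takes 0.05 s, during which the arm holds its last target. There are 200 camera calls.

### The job

Couple the air gate: drop the loose steel pin down through the drawbar's clevis and the shutter's tongue between its two plates, right down until the pin's head sits on the clevis. Then pull the drawbar away from the duct, most easily by its wooden handle, until the sprung shutter is half open (its edge farthest from the handle level with the half-way fins) and finish while still holding the drawbar there, since the spring shuts the gate as soon as it is let go. Leave the tins and the wax block where they stand.

Things in the scene. Friction and masses are not known exactly. Their poses are not given: they have to be found in the camera images.
- gate: Fixed air gate: grey bed 110 mm wide, 30 mm high (side rails to 44), origin on the bench under the pin holes, z up. +y is the opening direction of shutter and drawbar; yaw varies. Duct at y -190 to -90 mm, 60 mm high, port 70 x 80 mm in its top, stub pipe to y -235, guide strips at x +-50 (72 mm high); two fins at y -142 (84 mm high) mark half travel. The bed ends at y +215.
- shutter (a joint): Travel of the shutter in m: 0 shut (start), 0.040 half, 0.080 fully open. Flat steel plate 90 mm wide, 6 mm thick, on the duct over the port (top at 66 mm), with a 36 mm wide tongue towards +y. A spring pushes it shut: 3 N when shut, 7 N at half, 11 N fully open. Only the pin joins it to the drawbar.
- drawbar (a joint): Travel of the drawbar in m: 0 pushed in (as at the start, holes in line), up to 0.090 along the gate's +y. No spring; light friction of about 1.5 N keeps it where it is left.
- clevis_hole (a point): Mouth centre of the vertical 14 mm hole in the drawbar's clevis (44 x 44 mm), on its top face, 77 mm above the bench; moves with the drawbar, axes as the gate. Mouth chamfered 2 mm; runs through the upper plate (8 mm), the shutter's tongue (6 mm, after a 3 mm gap) and the lower plate, whose underside is 27 mm below the mouth; the bed is 47 mm below it.
- shutter_hole (a point): Centre of the mouth of the 14 mm hole in the shutter's tongue, on the tongue's top face, 66 mm above the bench; moves with the shutter, axes as the gate. In line with the clevis hole at the start.
- handle (a point): Centre of the drawbar's handle: upright dark wooden block 40 mm along the gate's x, 18 mm along its y, 48 mm tall (74 to 122 mm above the bench), 95 mm in +y from the clevis hole; moves with the drawbar, axes as the gate. Can be pinched from above across its 18 mm.
- pin_mid (a point): Middle of the loose steel pin (68 mm long, 60 g), on its axis; z points from tip to head. Shank 10 mm across, tapered tip 34 mm below this point; round head 20 mm across from 2 to 34 mm above it, to grip. Starts upright in the parking block, head on the block's top, this point 43 mm above the bench. Seated in the clevis it is 2 mm below the hole's mouth.
- pinblock: Fixed light wooden parking block 70 x 70 x 45 mm with one hole in the top that holds the pin; origin at the centre of its underside.
- tin_a: Bystander: open empty steel tin, 74 mm across, 80 mm tall; origin at the centre of its underside. Stands on the same side as the pin block; the two may swap places.
- tin_b: Bystander: a second open steel tin, same size, past the handle end of the gate; origin at the centre of its underside.
- wax: Bystander: white wax block 130 x 75 x 40 mm, on the outer side of the pin block and tin; origin at the centre of its underside.

How it is judged:
By the outcome, as a careful person would: the job done as asked, in the order asked, and still so for the second after the job is handed in, while the arm keeps its last pose, push and grip.
It also fails if it takes over 48 s, if anything falls off the work surface, if the arm or the gripper's body presses on something with over 40 N, if the wrist force passes 120 N, or if a joint passes its speed limit or range.

## Working session

There is one attempt and no reset: what is moved stays moved. The work goes in short steps, Python scripts to look and compute and a tool call to move; the robot and the scene stay as the last step left them, time stands still between calls to the robot, and variables do not carry over. Pictures are saved under pics/ and viewed, at most 10 in all, crops included, and the job is handed in when it is done.

Besides the shell and the picture viewer there is one more tool, called after "Request:" by a JSON object that holds its "op" and its "data". apply_moves: Moves the arm, as the interface text tells. Scaled input: -1 to 1 covers 1000 mm each way for a shift and 90 degrees each way for a turn. Its arguments: {"type":"object","properties":{"targets":{"type":"array","items":{"type":"array","items":{"type":"number"}}},"newtons":{"type":"number"}},"required":["targets"]}

```bash
mkdir -p pics
cat > h.py <<'E'
import numpy as np, cv2
from plant import *
def snap(name,tag):
    c=capture(name); cv2.imwrite(f'pics/{tag}.png',c['frame'][:,:,::-1]); np.savez(f'{tag}.npz',**c); return c
def world(c,u,v,z=None):
    K=c['camera_matrix'];T=c['T']
    r=np.array([(u-K[0,2])/K[0,0],(v-K[1,2])/K[1,1],1])
    if z is None:
        return (T@np.r_[r*c['range_z'][int(round(v)),int(round(u))],1])[:3]
    d=T[:3,:3]@r; return T[:3,3]+d*(z-T[2,3])/d[2]
E
python3 - <<'E'
from h import *
a=snap('scene','scene');b=snap('side','side')
print(get_state())
for c in (a,b): print(c['camera_matrix'],c['T'])
E
```

```text
{'time_s': 0.1, 'joints': array([ 8.73808891e+01,  2.05866249e+01,  6.38964326e-01, -1.68689482e-02,
       -7.01352159e+01, -1.65083908e+01]), 'qd': array([-0.00358451, -0.08338731,  0.23888234,  0.06910353, -0.09093478,
        0.00735623]), 'joint_torque': array([-1.19418033e-03, -5.84162235e+01,  2.93755746e+01,  7.01562345e+00,
        1.02669076e-02, -4.25422479e-05]), 'tcp_pos': array([0.22105589, 0.63734841, 0.24472661]), 'eef_rot': array([ 1.79916033e+02, -8.34679573e-03, -1.91332391e+01]), 'contact_force': array([-0.59933933,  0.79821711, -0.00804766]), 'moment': array([-0.03740524,  0.06675161, -0.10793328]), 'gripper_force': 0.0, 'gripper_width': 0.08780155822159068}
[[382.47097275   0.         256.76427642]
 [  0.         382.47097275 193.35617955]
 [  0.           0.           1.        ]] [[-0.87172592  0.37510056 -0.31526735  0.89367944]
 [ 0.48963848  0.6423418  -0.58961951  0.67991933]
 [-0.01865721 -0.66835363 -0.74360966  0.94493814]
 [ 0.          0.          0.          1.        ]]
[[359.35804606   0.         263.88919405]
 [  0.         359.35804606 195.70445068]
 [  0.           0.           1.        ]] [[ 0.99388776 -0.03514338  0.10465214  0.40820062]
 [-0.10782448 -0.51241844  0.85193969 -0.80339695]
 [ 0.02368565 -0.85801649 -0.51307573  0.57655431]
 [ 0.          0.          0.          1.        ]]
```

View pics/scene.png

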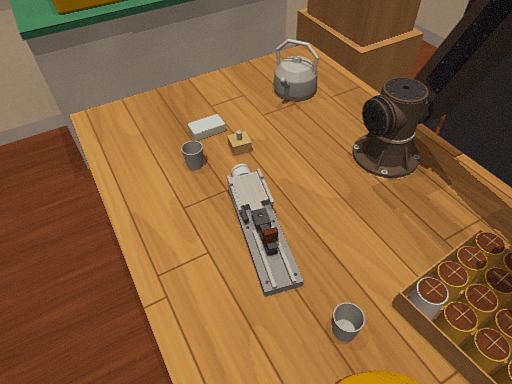

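View pics/side.png

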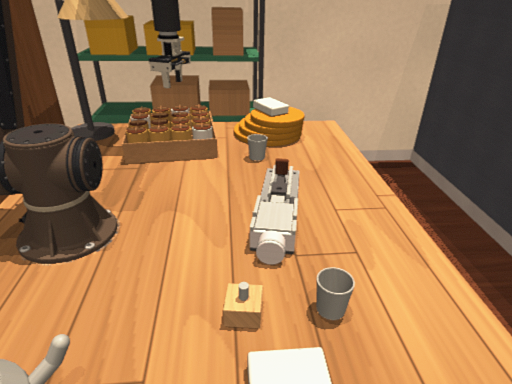

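The scene view shows the pin at about (240,135), the gate running from (240,170) to (285,290) and the handle at about (270,235). I'll enlarge it.

Run:
```python
from h import *
i=cv2.imread('pics/scene.png');j=cv2.imread('pics/side.png')
cv2.imwrite('pics/c1.png',cv2.resize(i[120:300,180:310],None,fx=6,fy=6,interpolation=cv2.INTER_CUBIC)[:, :][0:1080:1][:,:] if 0 else cv2.resize(i[155:300,200:310],None,fx=4,fy=4,interpolation=cv2.INTER_CUBIC))
cv2.imwrite('pics/c2.png',np.hstack([cv2.resize(i[120:165,215:265],None,fx=8,fy=8,interpolation=cv2.INTER_CUBIC)[:360],cv2.resize(j[275:335,215:270],None,fx=6,fy=6,interpolation=cv2.INTER_CUBIC)]))
```

```text
(no output)
```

View pics/c1.png

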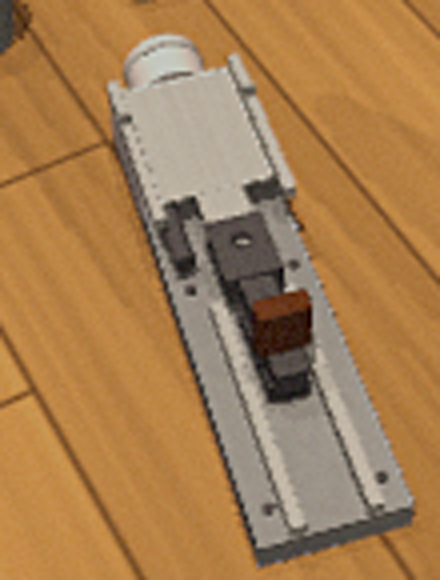

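View pics/c2.png

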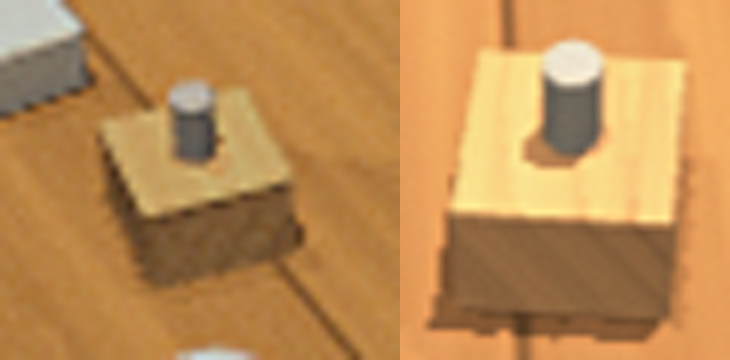

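Crop 1 shows the clevis hole at (242,240), which is scene pixel (260.1,214.6). It also shows the handle top near (281,300) and the bed-end top corners at (257,550) and (412,508). Crop 2 shows the pin's head top at scene (238.4,131.2) and side (243.4,284.9).

Run:
```python
from h import *
a=np.load('scene.npz');b=np.load('side.npz')
print('pin',world(a,238.4,131.2,.077),world(b,243.4,284.9,.077),world(a,238.4,131.2))
q=lambda x,y:(200+(x+.5)/4-.5,155+(y+.5)/4-.5)
h=world(a,*q(242,240),.077);print('hole',h,world(a,*q(242,252)))
for p in [(257,550),(412,508)]: print('bedend',world(a,*q(*p),.030))
e=(world(a,*q(257,550),.03)+world(a,*q(412,508),.03))/2; d=(e-h)[:2];print('yaw dir',np.degrees(np.arctan2(d[1],d[0])),np.hypot(*d))
print('handle top',world(a,*q(281,300),.122))
# depth clouds: points per height
K=a['camera_matrix'];v,u=np.mgrid[:384,:512];z=a['range_z'].astype(float)
P=np.stack([(u-K[0,2])/K[0,0]*z,(v-K[1,2])/K[1,1]*z,z,np.ones_like(z)],-1)@a['T'].T;P=P[...,:3]
D=np.hypot(P[...,0]-h[0],P[...,1]-h[1]);
m=(z>0)&(D<.24)&(abs(P[...,2]-.03)<.004);r=cv2.minAreaRect(P[m][:,:2].astype(np.float32)*1000);print('bed',r)
m=(z>0)&(D<.24)&(P[...,2]>.117)&(P[...,2]<.127);print('hand',m.sum(),P[m].mean(0) if m.any() else '', cv2.minAreaRect(P[m][:,:2].astype(np.float32)*1000))
m=(z>0)&(D<.05)&(abs(P[...,2]-.077)<.004);print('clev',m.sum(),P[m].mean(0),cv2.minAreaRect(P[m][:,:2].astype(np.float32)*1000))
for n,(uu,vv) in dict(tin_a=(193,146),tin_b=(347,312),wax=(207,123)).items(): print(n,world(a,uu,vv,.08 if 't' in n else .04))
```

```text
pin [ 0.43600202 -0.30220139  0.077     ] [ 0.43516451 -0.30143325  0.077     ] [ 0.43593732 -0.30234022  0.07687731]
hole [0.5579604 0.0690961 0.077    ] [0.56295371 0.07783312 0.07570305]
bedend [0.65948379 0.26601027 0.03      ]
bedend [0.55495864 0.29094273 0.03      ]
yaw dir 76.7608179007348 0.21509713931581592
handle top [0.57823128 0.15829115 0.122     ]
bed ((558.0096435546875, 65.09391784667969), (438.598388671875, 110.56494903564453), 77.42456817626953)
hand 85 [0.57983297 0.16223639 0.12108028] ((580.0597534179688, 161.3859100341797), (19.082902908325195, 37.395668029785156), 79.28144073486328)
clev 247 [0.56086555 0.07806792 0.07674802] ((562.1795043945312, 80.79129028320312), (73.19010162353516, 43.926212310791016), 76.58757781982422)
tin_a [ 0.60913941 -0.30736249  0.08      ]
tin_b [0.52738772 0.43108312 0.08      ]
wax [ 0.4972327  -0.44933702  0.04      ]
```

The depth data agrees with the pixel readings: hole (0.558, 0.069), gate yaw about -13°, handle (0.579, 0.162), pin (0.4355, -0.302). I'll turn the jaws in line with the gate first, then travel.

Request:
{"op": "apply_moves", "data": {"targets": [[1, 0, 0, 0, 0, 0, -0.034], [1, 0, 0, 0, 0, 0, -0.034], [1, 0, 0, 0, 0, 0, 0]]}}

```text
time_s: 0.35
tcp_pos: [0.2211, 0.6375, 0.245]
eef_rot: [179.9, 0.0, -12.9]
contact_force: [-0.5, 0.4, 0.8]
gripper_width: 0.0875
gripper_force: 0.0
```

```bash
cat >> h.py <<'E'
from scipy.spatial.transform import Rotation as R
def d(tgt,frm=None):
    s=get_state(); p=s['tcp_pos'] if frm is None else np.array(frm)
    r=R.from_euler('xyz',s['eef_rot'],degrees=True); g=R.from_euler('xyz',[180,0,-13],degrees=True)
    print('tool mm',np.round(r.inv().apply(np.array(tgt)-p)*1000,1),'turn/90',np.round((r.inv()*g).as_rotvec(degrees=True)/90,4))
E
python3 - <<'E'
from h import *
print(get_state()['eef_rot'])
W=[.52,.2,.22];d(W);d([.4355,-.3018,.16],W);d([.4355,-.3018,.068],[.4355,-.3018,.16])
E
```

```text
[ 1.79946025e+02  1.28396327e-03 -1.28709222e+01]
tool mm [388.9 359.9  25.3] turn/90 [0.0006 0.     0.0014]
tool mm [ 29.4 508.   60.5] turn/90 [0.0006 0.     0.0014]
tool mm [ 0.  -0.1 92. ] turn/90 [0.0006 0.     0.0014]
```

Request:
{"op": "apply_moves", "data": {"targets": [[1, 0.0243, 0.0225, 0.0016, 0, 0, 0], [1, 0.0243, 0.0225, 0.0016, 0, 0, 0], [1, 0.0243, 0.0225, 0.0016, 0, 0, 0], [1, 0.0243, 0.0225, 0.0016, 0, 0, 0], [1, 0.0243, 0.0225, 0.0016, 0, 0, 0], [1, 0.0243, 0.0225, 0.0016, 0, 0, 0], [1, 0.0243, 0.0225, 0.0016, 0, 0, 0], [1, 0.0243, 0.0225, 0.0016, 0, 0, 0], [1, 0.0243, 0.0225, 0.0016, 0, 0, 0], [1, 0.0243, 0.0225, 0.0016, 0, 0, 0], [1, 0.0243, 0.0225, 0.0016, 0, 0, 0], [1, 0.0243, 0.0225, 0.0016, 0, 0, 0], [1, 0.0243, 0.0225, 0.0016, 0, 0, 0], [1, 0.0243, 0.0225, 0.0016, 0, 0, 0], [1, 0.0243, 0.0225, 0.0016, 0, 0, 0], [1, 0.0243, 0.0225, 0.0016, 0, 0, 0], [1, 0, 0, 0, 0, 0, 0]]}}

```text
time_s: 1.77
tcp_pos: [0.5206, 0.1955, 0.2193]
eef_rot: [179.9, 0.0, -13.3]
contact_force: [-0.9, 1.1, 0.3]
gripper_width: 0.0875
gripper_force: 0.0
```

Request:
{"op": "apply_moves", "data": {"targets": [[1, 0.0018, 0.0299, 0.001, 0, 0, 0], [1, 0.0018, 0.0299, 0.001, 0, 0, 0], [1, 0.0018, 0.0299, 0.001, 0, 0, 0], [1, 0.0018, 0.0299, 0.001, 0, 0, 0], [1, 0.0018, 0.0299, 0.001, 0, 0, 0], [1, 0.0018, 0.0299, 0.001, 0, 0, 0], [1, 0.0018, 0.0299, 0.001, 0, 0, 0], [1, 0.0018, 0.0299, 0.001, 0, 0, 0], [1, 0.0018, 0.0299, 0.001, 0, 0, 0], [1, 0.0018, 0.0299, 0.001, 0, 0, 0], [1, 0.0018, 0.0299, 0.001, 0, 0, 0], [1, 0.0018, 0.0299, 0.001, 0, 0, 0], [1, 0.0018, 0.0299, 0.001, 0, 0, 0], [1, 0.0018, 0.0299, 0.001, 0, 0, 0], [1, 0.0018, 0.0299, 0.001, 0, 0, 0], [1, 0.0018, 0.0299, 0.001, 0, 0, 0], [1, 0.0018, 0.0299, 0.001, 0, 0, 0], [1, 0, 0, 0, 0, 0, 0], [1, 0, 0, 0, 0, 0, 0], [1, 0, 0, 0, 0, 0, 0]]}}

```text
time_s: 3.43
tcp_pos: [0.4341, -0.3026, 0.2027]
eef_rot: [-180.0, 0.0, -13.1]
contact_force: [0.7, 0.2, -0.0]
gripper_width: 0.0872
gripper_force: 0.0
```

Run:
```python
from h import *
s=get_state();print(s['tcp_pos'],s['eef_rot'],s['joints'])
d([.4355,-.3018,.068])
c=snap('wrist','w1');print(c['camera_matrix'],c['T'])
```

```text
[ 0.43414061 -0.30257221  0.20268635] [-1.79988097e+02  3.31012568e-02 -1.31148305e+01] [-1.36321070e+01  8.78093388e+00 -2.11880566e+01 -1.33897062e-02
 -6.00642176e+01  9.05239584e+01]
tool mm [  1.2  -1.  134.7] turn/90 [-0.0001  0.0004 -0.0013]
[[297.31863964   0.         258.97133072]
 [  0.         297.31863964 191.51865935]
 [  0.           0.           1.        ]] [[-2.27463319e-01 -9.42349050e-01 -2.45435749e-01  4.99896708e-01]
 [-9.73786589e-01  2.20031241e-01  5.76708918e-02 -3.18484854e-01]
 [-3.42577550e-04  2.52120054e-01 -9.67695903e-01  3.42881954e-01]
 [ 0.00000000e+00  0.00000000e+00  0.00000000e+00  1.00000000e+00]]
```

View pics/w1.png

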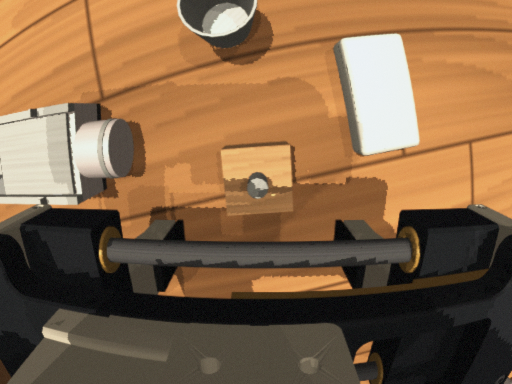

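The wrist view shows the pin head at about (259,185) on the block. I'll check the predicted pixels against it.

```bash
cat >> h.py <<'E'
def fish(c,p):
    q=np.linalg.inv(c['T'])@np.r_[p,1];K=c['camera_matrix'];r=np.hypot(q[0],q[1]);th=np.arctan2(r,q[2])
    return np.round([K[0,2]+K[0,0]*th*q[0]/r,K[1,2]+K[0,0]*th*q[1]/r],1)
E
python3 - <<'E'
from h import *
c=np.load('w1.npz')
for z in(.077,.045): print(fish(c,[.4355,-.3018,z]))
i=cv2.imread('pics/w1.png');cv2.imwrite('pics/w1c.png',cv2.resize(i[135:225,210:310],None,fx=6,fy=6,interpolation=cv2.INTER_CUBIC))
E
```

```text
[257.3 188.6]
[257.5 181. ]
```

View pics/w1c.png

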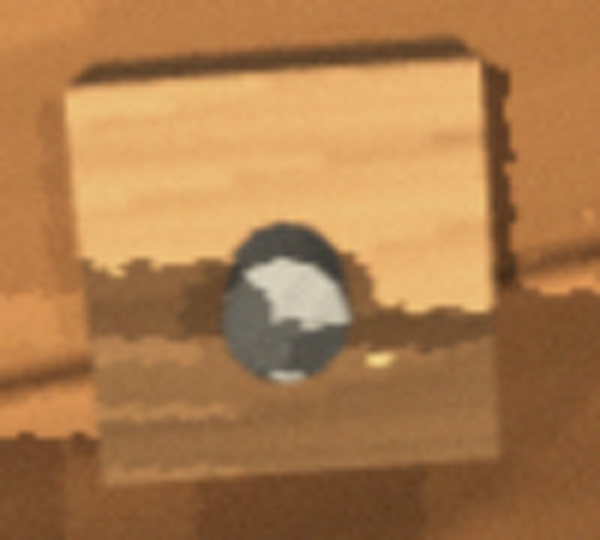

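The prediction matches the pixels within about 0.5 mm. Descending and gripping.

Request:
{"op": "apply_moves", "data": {"targets": [[1, 0.0012, -0.001, 0.02, 0, 0, 0], [1, 0, 0, 0.025, 0, 0, 0], [1, 0, 0, 0.025, 0, 0, 0], [1, 0, 0, 0.025, 0, 0, 0], [1, 0, 0, 0.02, 0, 0, 0], [1, 0, 0, 0.01, 0, 0, 0], [1, 0, 0, 0.01, 0, 0, 0], [1, 0, 0, 0, 0, 0, 0], [1, 0, 0, 0, 0, 0, 0]]}}

```text
time_s: 4.23
tcp_pos: [0.4363, -0.3018, 0.0684]
eef_rot: [180.0, -0.0, -13.0]
contact_force: [0.3, -0.1, 0.3]
gripper_width: 0.0883
gripper_force: 0.0
```

Request:
{"op": "apply_moves", "data": {"targets": [[0, 0, 0, 0, 0, 0, 0], [0, 0, 0, 0, 0, 0, 0], [0, 0, 0, 0, 0, 0, 0], [0, 0, 0, 0, 0, 0, 0], [0, 0, 0, 0, 0, 0, 0], [0, 0, 0, 0, 0, 0, 0], [0, 0, 0, 0, 0, 0, 0], [0, 0, 0, 0, 0, 0, 0]], "newtons": 30}}

```text
time_s: 4.9
tcp_pos: [0.4358, -0.302, 0.068]
eef_rot: [180.0, -0.0, -13.0]
contact_force: [0.3, -0.5, 1.0]
gripper_width: 0.0398
gripper_force: 0.0
```

Request:
{"op": "apply_moves", "data": {"targets": [[0, 0, 0, 0, 0, 0, 0], [0, 0, 0, 0, 0, 0, 0], [0, 0, 0, 0, 0, 0, 0], [0, 0, 0, 0, 0, 0, 0], [0, 0, 0, 0, 0, 0, 0], [0, 0, 0, 0, 0, 0, 0], [0, 0, 0, 0, 0, 0, 0], [0, 0, 0, 0, 0, 0, 0]]}}

```text
time_s: 5.57
tcp_pos: [0.4358, -0.302, 0.0679]
eef_rot: [180.0, 0.0, -13.0]
contact_force: [0.4, 0.7, -0.2]
gripper_width: 0.0192
gripper_force: 30.0
```

Run:
```python
from h import *
s=get_state();print({k:s[k] for k in('tcp_pos','eef_rot','contact_force','moment','gripper_width','gripper_force')})
d([.558,.069,.16],[.4355,-.3018,.16])
```

```text
{'tcp_pos': array([ 0.43578072, -0.30196989,  0.06790996]), 'eef_rot': array([ 1.79999708e+02,  5.42893063e-03, -1.30030732e+01]), 'contact_force': array([ 0.42123891,  0.73893231, -0.22396493]), 'moment': array([-0.03472693,  0.0113847 , -0.04261306]), 'gripper_width': 0.01922298811600804, 'gripper_force': 29.999832808971405}
tool mm [  35.9 -388.9   -0. ] turn/90 [ 0.      0.0001 -0.    ]
```

The pin is gripped (19 mm opening, 30 N). I'll lift it and carry it over the clevis.

Request:
{"op": "apply_moves", "data": {"targets": [[0, 0, 0, -0.005, 0, 0, 0], [0, 0, 0, -0.015, 0, 0, 0], [0, 0, 0, -0.02, 0, 0, 0], [0, 0, 0, -0.02, 0, 0, 0], [0, 0, 0, -0.02, 0, 0, 0], [0, 0, 0, -0.02, 0, 0, 0], [0, 0, 0, -0.01, 0, 0, 0], [0, 0, 0, 0, 0, 0, 0]]}}

```text
time_s: 6.23
tcp_pos: [0.4371, -0.3025, 0.1806]
eef_rot: [180.0, -0.3, -13.0]
contact_force: [0.2, -0.3, -0.6]
gripper_width: 0.0191
gripper_force: 30.0
```

Request:
{"op": "apply_moves", "data": {"targets": [[0, 0.0018, -0.0194, 0, 0, 0, 0], [0, 0.002, -0.0216, 0, 0, 0, 0], [0, 0.002, -0.0216, 0, 0, 0, 0], [0, 0.002, -0.0216, 0, 0, 0, 0], [0, 0.002, -0.0216, 0, 0, 0, 0], [0, 0.002, -0.0216, 0, 0, 0, 0], [0, 0.002, -0.0216, 0, 0, 0, 0], [0, 0.002, -0.0216, 0, 0, 0, 0], [0, 0.002, -0.0216, 0, 0, 0, 0], [0, 0.002, -0.0216, 0, 0, 0, 0], [0, 0.002, -0.0216, 0, 0, 0, 0], [0, 0.002, -0.0216, 0, 0, 0, 0], [0, 0.002, -0.0216, 0, 0, 0, 0], [0, 0.002, -0.0216, 0, 0, 0, 0], [0, 0.002, -0.0216, 0, 0, 0, 0], [0, 0.002, -0.0216, 0, 0, 0, 0], [0, 0.002, -0.0216, 0, 0, 0, 0], [0, 0.002, -0.0216, 0, 0, 0, 0], [0, 0, 0, 0, 0, 0, 0], [0, 0, 0, 0, 0, 0, 0]]}}

```text
time_s: 7.9
tcp_pos: [0.5572, 0.0673, 0.1764]
eef_rot: [179.9, 0.1, -12.9]
contact_force: [-0.2, -0.1, -1.2]
gripper_width: 0.0191
gripper_force: 30.0
```

Run:
```python
from h import *
s=get_state();print({k:s[k] for k in('tcp_pos','eef_rot','contact_force','gripper_width','gripper_force')})
d([.558,.069,.16])
c=snap('wrist','w2');t=s['tcp_pos']
print('hole',fish(c,[.558,.069,.077]),'tip',fish(c,t-[0,0,.059]),'headbase',fish(c,t-[0,0,.023]))
b=snap('scene','s2');q=np.linalg.inv(b['T'])@np.r_[t-[0,0,.059],1];print(b['camera_matrix']@q[:3]/q[2])
i=cv2.imread('pics/w2.png');j=cv2.imread('pics/s2.png')
cv2.imwrite('pics/w2c.png',np.hstack([cv2.resize(i[120:240,190:320],None,fx=3.2,fy=4,interpolation=cv2.INTER_CUBIC),cv2.resize(j[150:250,220:310],None,fx=4.2,fy=4.8,interpolation=cv2.INTER_CUBIC)]))
```

```text
{'tcp_pos': array([0.55720857, 0.06733865, 0.17644377]), 'eef_rot': array([ 1.79932196e+02,  1.11571283e-01, -1.29261502e+01]), 'contact_force': array([-0.19245973, -0.08157536, -1.2478992 ]), 'gripper_width': 0.019135109063735754, 'gripper_force': 29.99996155500412}
tool mm [ 0.4 -1.8 16.4] turn/90 [0.0008 0.0012 0.0008]
hole [256.1 196.9] tip [258.2 212.9] headbase [258.1 232.5]
[259.87535788 205.14270681   1.        ]
```

View pics/w2c.png

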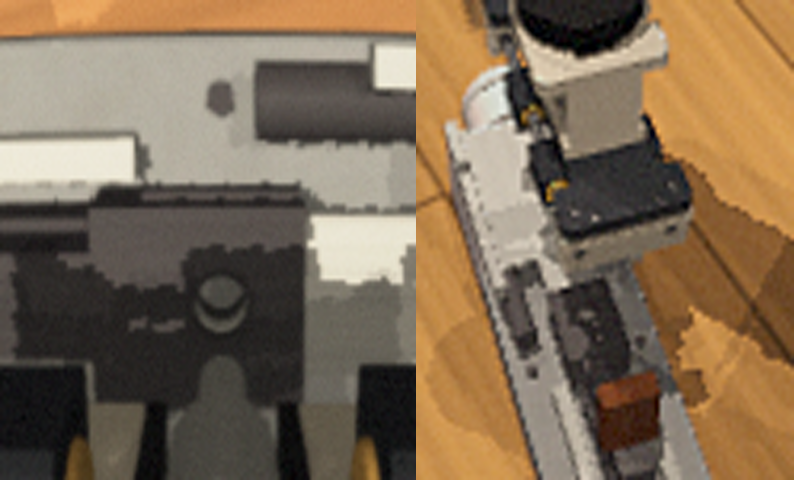

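The left half shows the hole at wrist pixel (258.7,195.5) against a predicted (256.1,196.9), and the pin tip in line with it at u = 259. The right half shows the gripper over the clevis. I'll shift by about 1 mm, go down to just above the mouth and look again.

Request:
{"op": "apply_moves", "data": {"targets": [[0, 0.0012, -0.0004, 0, 0.0008, 0.0012, 0.0008], [0, 0, 0, 0.01, 0, 0, 0], [0, 0, 0, 0.015, 0, 0, 0], [0, 0, 0, 0.007, 0, 0, 0], [0, 0, 0, 0, 0, 0, 0], [0, 0, 0, 0, 0, 0, 0], [0, 0, 0, 0, 0, 0, 0]]}}

```text
time_s: 8.58
tcp_pos: [0.5593, 0.0667, 0.1464]
eef_rot: [-179.9, -0.1, -13.1]
contact_force: [0.5, -0.3, -0.8]
gripper_width: 0.0192
gripper_force: 30.0
```

Run:
```python
from h import *
s=get_state();print({k:s[k] for k in('tcp_pos','eef_rot','contact_force')})
c=snap('wrist','w3');t=s['tcp_pos'];o=s['tcp_pos'];r=R.from_euler('xyz',s['eef_rot'],degrees=True)
tip=o+r.apply([0,0,.059]);print('tip',tip,fish(c,tip))
for x,y in[(0,0),(.01,0),(0,.01)]: print('hole',fish(c,[tip[0]+x,tip[1]+y,.077]))
i=cv2.imread('pics/w3.png')
cv2.imwrite('pics/w3c.png',cv2.resize(i[160:250,210:310],None,fx=6,fy=6,interpolation=cv2.INTER_CUBIC))
```

```text
{'tcp_pos': array([0.55933276, 0.06666764, 0.14635044]), 'eef_rot': array([-1.79922189e+02, -1.37292052e-01, -1.30811104e+01]), 'contact_force': array([ 0.46180513, -0.28142412, -0.75926584])}
tip [0.5594886  0.06671369 0.08735066] [258.2 213.1]
hole [258.3 208.7]
hole [255.2 196. ]
hole [245.2 211.5]
```

View pics/w3c.png

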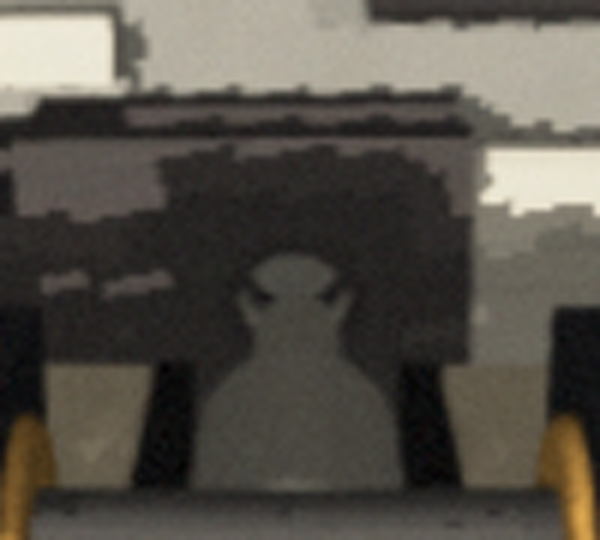

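The tip hangs just over the hole. The hole's rim is centred at u = 258.8 and v about 209–211, against an aligned prediction of (258.3,208.7), so I'll ease back about 0.8 mm in x and descend slowly.

Request:
{"op": "apply_moves", "data": {"targets": [[0, -0.0008, -0.0003, 0, -0.001, 0.0015, 0], [0, 0, 0, 0.004, 0, 0, 0], [0, 0, 0, 0.004, 0, 0, 0], [0, 0, 0, 0.003, 0, 0, 0], [0, 0, 0, 0.003, 0, 0, 0], [0, 0, 0, 0.003, 0, 0, 0], [0, 0, 0, 0.003, 0, 0, 0], [0, 0, 0, 0, 0, 0, 0], [0, 0, 0, 0, 0, 0, 0]]}}

```text
time_s: 9.38
tcp_pos: [0.5583, 0.0672, 0.1257]
eef_rot: [180.0, -0.2, -13.1]
contact_force: [-0.6, -0.4, -0.3]
gripper_width: 0.0192
gripper_force: 30.0
```

Request:
{"op": "apply_moves", "data": {"targets": [[0, 0, 0, 0.003, 0, 0, 0], [0, 0, 0, 0.003, 0, 0, 0], [0, 0, 0, 0.003, 0, 0, 0], [0, 0, 0, 0.003, 0, 0, 0], [0, 0, 0, 0.003, 0, 0, 0], [0, 0, 0, 0.003, 0, 0, 0], [0, 0, 0, 0.003, 0, 0, 0], [0, 0, 0, 0, 0, 0, 0], [0, 0, 0, 0, 0, 0, 0]]}}

```text
time_s: 10.13
tcp_pos: [0.5584, 0.0672, 0.1047]
eef_rot: [180.0, -0.2, -13.1]
contact_force: [-0.2, 0.4, -0.6]
gripper_width: 0.0196
gripper_force: 30.0
```

Request:
{"op": "apply_moves", "data": {"targets": [[0, 0, 0, 0.002, 0, 0, 0], [0, 0, 0, 0.002, 0, 0, 0], [0, 0, 0, 0.001, 0, 0, 0], [0, 0, 0, 0.0005, 0, 0, 0], [0, 0, 0, 0, 0, 0, 0], [0, 0, 0, 0, 0, 0, 0]]}}

```text
time_s: 10.63
tcp_pos: [0.5585, 0.0672, 0.0999]
eef_rot: [180.0, -0.3, -13.1]
contact_force: [-2.1, 0.6, 4.3]
gripper_width: 0.0193
gripper_force: 30.0
```

A 4 N reaction at TCP z = 0.0999 means the head is on the clevis. Releasing, lifting and looking.

Request:
{"op": "apply_moves", "data": {"targets": [[0.7, 0, 0, 0, 0, 0, 0], [0.7, 0, 0, 0, 0, 0, 0], [0.7, 0, 0, 0, 0, 0, 0], [0.7, 0, 0, 0, 0, 0, 0], [0.7, 0, 0, 0, 0, 0, 0], [0.7, 0, 0, 0, 0, 0, 0], [0.7, 0, 0, 0, 0, 0, 0], [0.7, 0, 0, 0, 0, 0, 0], [0.7, 0, 0, -0.01, 0, 0.0025, 0], [0.7, 0, 0, -0.02, 0, 0, 0], [0.7, 0, 0, -0.02, 0, 0, 0], [0.7, 0, 0, -0.015, 0, 0, 0], [0.7, 0, -0.005, 0, 0, 0, 0], [0.7, 0, -0.02, 0, 0, 0, 0], [0.7, 0, -0.02, 0, 0, 0, 0], [0.7, 0, -0.02, 0, 0, 0, 0], [0.7, 0, -0.02, 0, 0, 0, 0], [0.7, 0, -0.01, 0, 0, 0, 0], [0.7, 0, 0, 0, 0, 0, 0], [0.7, 0, 0, 0, 0, 0, 0]]}}

```text
time_s: 12.3
tcp_pos: [0.5792, 0.1601, 0.1643]
eef_rot: [180.0, -0.4, -13.0]
contact_force: [-0.4, -0.5, -0.0]
gripper_width: 0.0608
gripper_force: 0.0
```

Run:
```python
from h import *
s=get_state();print({k:s[k] for k in('tcp_pos','eef_rot','contact_force','gripper_width')})
d([.580,.1605,.11])
c=snap('wrist','w4')
for p in([.5585,.0672,.109],[.580,.1605,.122]): print(fish(c,p))
a=snap('scene','s4');np.set_printoptions(precision=4,suppress=True)
K=c['camera_matrix'];v,u=np.mgrid[:384,:512];x=(u-K[0,2])/K[0,0];y=(v-K[1,2])/K[0,0];th=np.hypot(x,y)+1e-9;z=c['range_z'].astype(float)
k=np.tan(th)/th*z;P=(np.stack([x*k,y*k,z,np.ones_like(z)],-1)@c['T'].T)[...,:3]
D=np.hypot(P[...,0]-.5585,P[...,1]-.0672);m=(z>0)&(D<.014)&(P[...,2]>.095)&(P[...,2]<.15);print('pin top',m.sum(),P[m].mean(0),np.percentile(P[m][:,2],[5,50,95]))
D=np.hypot(P[...,0]-.580,P[...,1]-.1605);m=(z>0)&(D<.03)&(abs(P[...,2]-.122)<.004);print('handle',m.sum(),cv2.minAreaRect(P[m][:,:2].astype(np.float32)*1000) if m.sum()>5 else '')
cv2.imwrite('pics/w4c.png',cv2.resize(c['frame'][:,:,::-1][100:300,100:420],None,fx=2.2,fy=2.2))
```

```text
{'tcp_pos': array([0.57921893, 0.16005491, 0.16425377]), 'eef_rot': array([179.95808381,  -0.44400088, -13.02860484]), 'contact_force': array([-0.42551178, -0.50433755, -0.0188869 ]), 'gripper_width': 0.060836071968887045}
tool mm [ 0.2 -0.6 54.3] turn/90 [ 0.0005 -0.0049 -0.0003]
[386.7 212.9]
[257.2 220.9]
pin top 323 [0.5652 0.0683 0.1059] [0.0963 0.1089 0.1108]
handle 1310 ((581.2642211914062, 159.25296020507812), (17.742408752441406, 34.53109359741211), 77.64061737060547)
```

View pics/w4c.png

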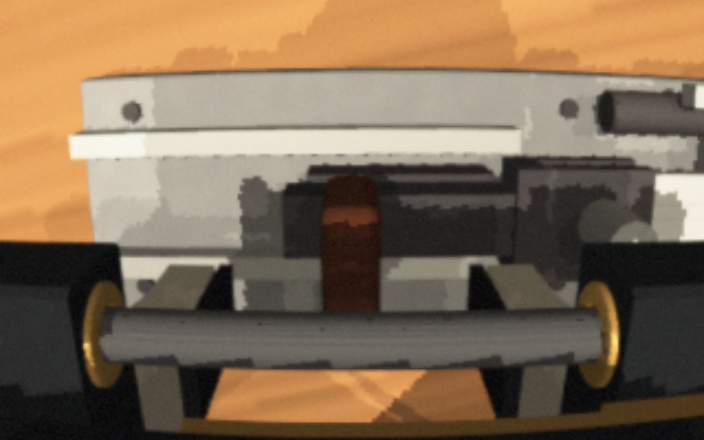

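The wrist depth puts the pin head's top at 0.109 m, so the pin is seated. The handle stands centred between the jaws. Descending and pinching.

Request:
{"op": "apply_moves", "data": {"targets": [[0.7, 0.0007, 0, 0.005, 0, -0.005, 0], [0.7, 0, 0, 0.015, 0, 0, 0], [0.7, 0, 0, 0.015, 0, 0, 0], [0.7, 0, 0, 0.012, 0, 0, 0], [0.7, 0, 0, 0.007, 0, 0, 0], [0.7, 0, 0, 0, 0, 0, 0], [0, 0, 0, 0, 0, 0, 0], [0, 0, 0, 0, 0, 0, 0], [0, 0, 0, 0, 0, 0, 0], [0, 0, 0, 0, 0, 0, 0], [0, 0, 0, 0, 0, 0, 0], [0, 0, 0, 0, 0, 0, 0], [0, 0, 0, 0, 0, 0, 0], [0, 0, 0, 0, 0, 0, 0], [0, 0, 0, 0, 0, 0, 0], [0, 0, 0, 0, 0, 0, 0], [0, 0, 0, 0, 0, 0, 0], [0, 0, 0, 0, 0, 0, 0]], "newtons": 45}}

```text
time_s: 13.9
tcp_pos: [0.5803, 0.1598, 0.1106]
eef_rot: [180.0, -0.0, -13.1]
contact_force: [-1.8, 1.0, 2.8]
gripper_width: 0.0178
gripper_force: 45.0
```

Run:
```python
from h import *
s=get_state();print({k:s[k] for k in('tcp_pos','eef_rot','contact_force','gripper_width','gripper_force')})
```

```text
{'tcp_pos': array([0.58028561, 0.15976672, 0.11059972]), 'eef_rot': array([ 1.79987791e+02, -2.68162686e-02, -1.30657805e+01]), 'contact_force': array([-1.76123348,  0.99967026,  2.84667227]), 'gripper_width': 0.017825807412678297, 'gripper_force': 44.99672770500183}
```

Gripped at 17.8 mm and 45 N. Pulling along gate +y (tool -y), 40 mm first.

Request:
{"op": "apply_moves", "data": {"targets": [[0, 0, -0.002, 0, 0, 0, 0], [0, 0, -0.003, 0, 0, 0, 0], [0, 0, -0.003, 0, 0, 0, 0], [0, 0, -0.003, 0, 0, 0, 0], [0, 0, -0.003, 0, 0, 0, 0], [0, 0, -0.003, 0, 0, 0, 0], [0, 0, -0.003, 0, 0, 0, 0], [0, 0, -0.003, 0, 0, 0, 0], [0, 0, -0.003, 0, 0, 0, 0], [0, 0, -0.003, 0, 0, 0, 0], [0, 0, -0.003, 0, 0, 0, 0], [0, 0, -0.003, 0, 0, 0, 0], [0, 0, -0.003, 0, 0, 0, 0], [0, 0, -0.002, 0, 0, 0, 0], [0, 0, 0, 0, 0, 0, 0], [0, 0, 0, 0, 0, 0, 0], [0, 0, 0, 0, 0, 0, 0]]}}

```text
time_s: 15.32
tcp_pos: [0.5888, 0.1978, 0.1106]
eef_rot: [179.9, 0.0, -13.1]
contact_force: [-2.8, -5.3, 6.9]
gripper_width: 0.0179
gripper_force: 45.0
```

Run:
```python
from h import *
np.set_printoptions(precision=4,suppress=True)
s=get_state();f=s['contact_force'];y=np.array([np.sin(np.radians(13)),np.cos(np.radians(13))]);p0=np.array([.5803,.1598])
print(s['tcp_pos'],f,'F along y',f[:2]@y,'travel',(s['tcp_pos'][:2]-p0)@y)
# profile of shutter top along gate y, from depth before/after
def cloud(c):
    K=c['camera_matrix'];v,u=np.mgrid[:384,:512];z=c['range_z'].astype(float)
    P=(np.stack([(u-K[0,2])/K[0,0]*z,(v-K[1,2])/K[1,1]*z,z,np.ones_like(z)],-1)@c['T'].T)[...,:3];return P[z>0]
o=np.array([.5585,.0672]);x=np.array([y[1],-y[0]])
for n,c in(('scene0',np.load('scene.npz')),('side0',np.load('side.npz')),('scene',snap('scene','s5')),('side',snap('side','d5'))):
    P=cloud(c);g=np.c_[(P[:,:2]-o)@x,(P[:,:2]-o)@y,P[:,2]]*1000
    print(n,end=' ')
    for b in range(-196,-80,6):
        m=(abs(g[:,0])<28)&(abs(g[:,1]-b)<3)&(g[:,2]>20)&(g[:,2]<95); print(b,m.sum(),round(float(np.median(g[m,2])),1) if m.any() else '-',end='; ')
    print()
i=cv2.imread('pics/d5.png');j=cv2.imread('pics/s5.png')
cv2.imwrite('pics/f5.png',np.hstack([cv2.resize(i[155:270,240:310],None,fx=5,fy=5,interpolation=cv2.INTER_CUBIC),cv2.resize(j[155:270,215:295],None,fx=5,fy=5,interpolation=cv2.INTER_CUBIC)]))
```

```text
[0.5888 0.1978 0.1106] [-2.7543 -5.301   6.8531] F along y -5.78470461455418 travel 0.0389514262652825
scene0 -196 21 63.8; -190 26 61.3; -184 7 62.0; -178 21 65.7; -172 23 66.4; -166 23 65.6; -160 25 65.8; -154 24 66.5; -148 22 65.9; -142 26 66.0; -136 22 65.7; -130 24 66.2; -124 28 66.0; -118 25 66.0; -112 24 65.7; -106 26 65.5; -100 29 65.1; -94 19 65.9; -88 28 65.8; -82 40 66.0; 
side0 -196 36 63.1; -190 33 59.7; -184 47 62.2; -178 55 65.4; -172 30 65.9; -166 34 65.4; -160 29 66.0; -154 37 65.7; -148 30 65.9; -142 29 66.0; -136 30 66.0; -130 29 66.0; -124 30 66.1; -118 30 66.1; -112 22 65.7; -106 33 65.8; -100 22 65.9; -94 30 65.6; -88 26 66.0; -82 27 65.8; 
scene -196 18 63.4; -190 31 62.2; -184 44 57.5; -178 89 46.2; -172 0 -; -166 0 -; -160 0 -; -154 0 -; -148 7 64.8; -142 22 66.4; -136 20 66.5; -130 22 66.3; -124 22 65.6; -118 22 65.5; -112 19 66.0; -106 21 65.5; -100 19 65.7; -94 19 65.7; -88 17 66.3; -82 16 65.4; 
side -196 39 63.0; -190 31 59.3; -184 21 59.7; -178 8 58.9; -172 0 -; -166 0 -; -160 0 -; -154 0 -; -148 51 64.1; -142 28 65.8; -136 31 65.9; -130 27 65.8; -124 31 65.7; -118 32 65.9; -112 25 66.2; -106 31 66.1; -100 68 25.5; -94 25 66.0; -88 31 65.9; -82 22 65.7;
```

View pics/f5.png

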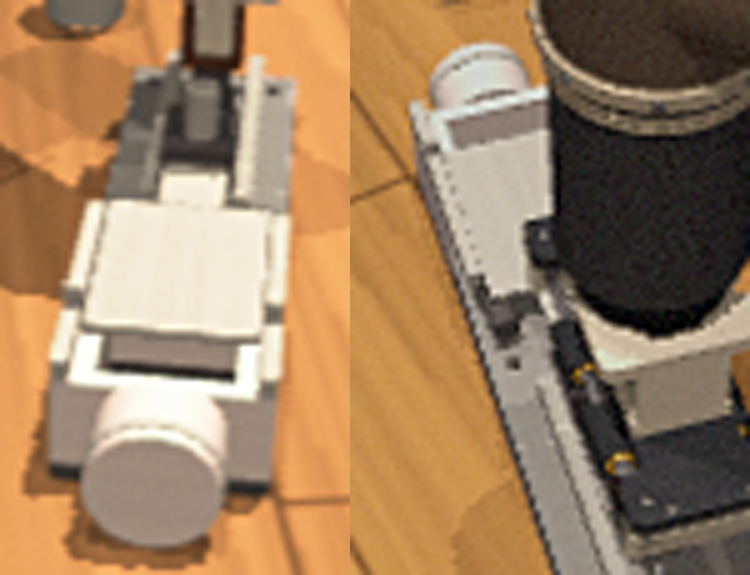

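The left half (side camera) shows the port partly open, with the shutter's near edge at crop y≈330, just short of the fin gaps. I'll measure the edge more precisely.

```bash
cat > e.py <<'E'
from h import *
from scipy.optimize import brentq
def edge(c,xs=np.arange(-25,26,5)):
    """shutter far edge, gate y (mm), per x, from depth top-surface last point & image step at z=66"""
    y=np.array([np.sin(np.radians(13)),np.cos(np.radians(13))]);x=np.array([y[1],-y[0]]);o=np.array([.5585,.0672])
    g=cv2.cvtColor(c['frame'],cv2.COLOR_RGB2GRAY).astype(np.float32);Ti=np.linalg.inv(c['T']);K=c['camera_matrix'];t=np.arange(-200,-110,.25)
    prof=[]
    for a in xs:
        p=np.c_[o+np.outer(np.full(len(t),a/1000),x)+np.outer(t/1000,y),np.full(len(t),.066),np.ones(len(t))]
        q=K@(Ti@p.T)[:3];prof.append(cv2.remap(g,(q[0]/q[2]).astype(np.float32)[None],(q[1]/q[2]).astype(np.float32)[None],cv2.INTER_LINEAR)[0])
    return t,np.mean(prof,0)
def clo(c):
    K=c['camera_matrix'];v,u=np.mgrid[:384,:512];z=c['range_z'].astype(float)
    P=(np.stack([(u-K[0,2])/K[0,0]*z,(v-K[1,2])/K[1,1]*z,z,np.ones_like(z)],-1)@c['T'].T)[...,:3][z>0]
    y=np.array([np.sin(np.radians(13)),np.cos(np.radians(13))]);x=np.array([y[1],-y[0]]);o=np.array([.5585,.0672])
    return np.c_[(P[:,:2]-o)@x,(P[:,:2]-o)@y,P[:,2]]*1000
E
python3 - <<'E'
from e import *
np.set_printoptions(precision=1,suppress=True)
for n in('side','d5'):
    c=np.load(n+'.npz');t,p=edge(c)
    print(n,[(float(a),int(b)) for a,b in zip(t[::6],p[::6]) if (a<-165 if n=='side' else -165<a<-130)])
    G=clo(c);m=(abs(G[:,0])<28)&(abs(G[:,2]-66)<2.0)&(G[:,1]<-100)
    for b in range(-28,28,14):
        k=m&(G[:,0]>=b)&(G[:,0]<b+14);print(np.sort(G[k,1])[:8])
    m=(abs(abs(G[:,0])-50)<8)&(G[:,2]>76)&(G[:,2]<88)&(abs(G[:,1]+142)<40);print('fins',G[m])
E
```

```text
side [(-200.0, 236), (-198.5, 241), (-197.0, 247), (-195.5, 251), (-194.0, 250), (-192.5, 238), (-191.0, 210), (-189.5, 172), (-188.0, 143), (-186.5, 133), (-185.0, 141), (-183.5, 163), (-182.0, 192), (-180.5, 218), (-179.0, 231), (-177.5, 232), (-176.0, 231), (-174.5, 230), (-173.0, 229), (-171.5, 228), (-170.0, 228), (-168.5, 228), (-167.0, 228), (-165.5, 228)]
[-227.8 -225.6 -222.8 -219.6 -211.7 -203.7 -199.5 -183.5]
[-235.5 -235.1 -235.1 -234.8 -234.  -233.8 -233.1 -232.8]
[-235.7 -235.2 -235.  -234.7 -233.6 -233.5 -231.4 -231. ]
[-182.2 -181.6 -181.  -180.5 -180.4 -179.  -178.9 -178.9]
fins [[ -57.4 -139.3   82.9]
 [ -56.5 -145.2   83.9]
 [ -54.4 -142.6   82.4]
 [ -51.8 -143.2   83.1]
 [ -49.2 -144.2   84. ]
 [ -56.6 -144.4   80.3]
 [ -54.3 -142.9   79.6]
 [ -51.7 -143.4   80.2]
 [ -49.3 -143.2   80.3]
 [ -54.1 -144.3   77.6]
 [ -51.9 -142.1   76.3]
 [  45.1 -143.5   84.2]
 [  47.5 -143.8   84.7]
 [  49.9 -141.7   83.6]
 [  52.4 -143.3   84.9]
 [  45.2 -143.3   81.2]
 [  47.7 -142.5   80.9]
 [  50.1 -142.7   81.3]
 [  45.4 -142.4   77.6]
 [  47.9 -142.8   78.1]
 [  50.3 -142.5  
[... 422 characters left out ...]
 -235.9 -235.3 -235.2 -234.9 -234.9 -234.5 -233.1]
[-235.3 -235.  -234.1 -233.2 -232.9 -232.8 -232.  -231.9]
[-148.8 -147.8 -147.8 -147.6 -146.7 -146.3 -145.2 -144.2]
fins [[ -57.1 -141.1   84.1]
 [ -56.6 -144.5   83.4]
 [ -54.2 -144.1   83.4]
 [ -51.7 -144.2   83.7]
 [ -49.2 -143.6   83.6]
 [ -56.9 -142.5   79.1]
 [ -54.4 -142.5   79.3]
 [ -51.9 -142.5   79.6]
 [ -49.2 -143.7   80.6]
 [ -56.7 -143.7   76.9]
 [ -54.2 -143.4   76.9]
 [ -52.  -141.7   76. ]
 [  45.  -141.4   82.8]
 [  47.5 -142.8   84. ]
 [  49.9 -142.1   83.8]
 [  52.4 -143.1   84.7]
 [  45.2 -143.    81. ]
 [  47.7 -143.2   81.3]
 [  50.1 -141.4   80.4]
 [  45.4 -144.2   78.8]
 [  47.9 -140.4   76.5]
 [  50.3 -142.1   77.9]]
```

The edge half-level sits at -182.5 mm shut and -149 mm now, so travel is about 33.5 mm, and pin play accounts for the difference. Pulling 6.5 mm more.

Request:
{"op": "apply_moves", "data": {"targets": [[0, 0, -0.002, 0, 0, 0, 0], [0, 0, -0.002, 0, 0, 0, 0], [0, 0, -0.0015, 0, 0, 0, 0], [0, 0, -0.001, 0, 0, 0, 0], [0, 0, 0, 0, 0, 0, 0], [0, 0, 0, 0, 0, 0, 0], [0, 0, 0, 0, 0, 0, 0], [0, 0, 0, 0, 0, 0, 0]]}}

```text
time_s: 16.08
tcp_pos: [0.5901, 0.2037, 0.1106]
eef_rot: [179.8, 0.0, -13.1]
contact_force: [-3.6, -7.1, 7.2]
gripper_width: 0.0177
gripper_force: 45.0
```

```bash
cat > m.py <<'E'
from e import *
c=snap('side','d6');s=get_state();print(s['tcp_pos'],s['contact_force'],s['gripper_width'])
for c,lo in((np.load('side.npz'),-190),(c,-165)):
    t,p=edge(c);k=(t>lo)&(t<-120);t,p=t[k],p[k];i=p.argmin();top=np.median(p[t>t[i]+10]);h=(p[i]+top)/2
    j=i+np.argmax(p[i:]>h);print('edge',t[j],p[i],top)
E
python3 m.py
```

```text
[0.59015695 0.20370852 0.11060368] [-2.85137827 -6.93909367  7.83514811] 0.017767210017782264
edge -182.5 133.06215 228.93164
edge -143.0 116.94531 235.07173
```

Request:
{"op": "apply_moves", "data": {"targets": [[0, 0, -0.0005, 0, 0, 0, 0], [0, 0, 0, 0, 0, 0, 0], [0, 0, 0, 0, 0, 0, 0], [0, 0, 0, 0, 0, 0, 0], [0, 0, 0, 0, 0, 0, 0], [0, 0, 0, 0, 0, 0, 0], [0, 0, 0, 0, 0, 0, 0], [0, 0, 0, 0, 0, 0, 0], [0, 0, 0, 0, 0, 0, 0], [0, 0, 0, 0, 0, 0, 0]]}}

```text
time_s: 16.97
tcp_pos: [0.5902, 0.204, 0.1106]
eef_rot: [179.8, 0.0, -13.1]
contact_force: [-3.3, -7.9, 7.6]
gripper_width: 0.0176
gripper_force: 45.0
```

```bash
python3 m.py
```

```text
[0.59018112 0.20403081 0.11056242] [-3.4999235  -8.08977618  7.51259912] 0.01777571537118351
edge -182.5 133.06215 228.93164
edge -142.75 117.90962 234.87704
```

Travel is 39.75 mm and steady, with the force as expected at half opening. Handing in.

```bash
python3 -c "from plant import *; print(close_job())"
```

```text
the job is handed in; nothing more can be done
None
```

The pin is seated with its head on the clevis, and the shutter is held half open (about 39.8 mm of the 40 mm measured) with the gripper still on the handle; the job was handed in at about 17 s and no verdict was returned.

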